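# Bring the phone slider to its click stop at the toy car and hold it for the shot

### The job

The phone on the slider is to film the toy car. Loosen the slider's clamp first, then slide the carriage along its rods to the click stop straight opposite the toy car and feel it drop fully into the notch; finish still gripping the carriage or its knob there, motionless and with the clamp left loose, for the shot. Leave everything else on the bench where it is.

Things in the scene. Friction and masses are not known exactly. Their poses are not given: they have to be found in the camera images.
- rail: Phone slider bed, fixed to the bench: two 12 mm steel rods, 500 mm long, 72 mm apart, between two grey end brackets 104 x 20 x 40 mm. Origin: middle of the bed, at bench height. y runs along the rods, x across them towards the three small objects, z up. An index bar with three notches lies between the rods.
- bar (a point): Middle notch of the dark index bar (18 mm wide, between the rods, top face 34 mm above the bench): rail x = 0, y = +40 mm. Three V notches cross the bar, each 8 mm wide and 2.5 mm deep, at rail y = -80, +40 and +160 mm. These are the click stops.
- carriage: Carriage on the rods: aluminium plate 100 mm (x) by 170 mm (y) by 10 mm with phone, stand and clamp knob, about 0.7 kg. Origin: on the plate's underside, below the middle of the phone, 40 mm above the bench; axes as the rail's. The plate reaches from y = -125 to +45 mm of it. It starts with its origin between rail y = -60 and +20 mm; travel -105 to +185 mm. Clamped, it resists over 25 N.
- detent_ball (a point): Underside of the sprung ball below the carriage, at the carriage origin's x and y. It clicks into a notch when its y in the rail frame is the notch's. Unclamped, the carriage slides with about 2 N of drag; over the last 4 mm either side of a notch's middle the ball draws it to the middle with about 3 to 4 N, so pushing on past the middle meets a rise to about 5 N before it jumps out.
- phone (a point): Middle of the phone (72 wide along y, 150 tall, 8 mm thick), fixed in the stand, upright, leaning 20 degrees so that its top is further towards rail +x; top edge about 205 mm above the bench. Its lower edge begins about 40 mm in x and 59 mm in y from the knob's axis (the stand's lip 30 and 66 mm): keep the gripper's body clear of it while turning the knob.
- knob (a joint): Clamp knob angle in rad. 0 = tight, wing across the rods (along rail x). It grows anticlockwise seen from above, which loosens: the clamp lets go at about 0.8, at 0.9 or more it is loose, the stop is at 1.35 with the wing nearly along the rods. It starts between 0 and 0.2, turns against up to about 0.2 N m and stays where it is left.
- knob_grip (a point): Point on the clamp knob's axis at the height to grip it: 87 mm above the bench, 37 mm above the plate, at -36 mm in x and -95 mm in y of the carriage origin. Black wing knob on a round 36 mm disc: upright wing 44 mm long (this point's x axis, which turns with the knob), 13 mm thick (its y), top 9 mm above this point, foot 23 mm below. The knob can also be held to slide the carriage.
- toy_car: Loose toy car 80 mm long (its x), 38 mm wide, 30 mm high, on four wheels; origin below its middle at bench height. It stands about 210 mm from the rail's middle line towards rail +x and, along the rods, within about 10 mm of one of the three notches; the dice cup and the tealight holder stand opposite the other two. Not to be moved.
- dice_cup: Loose plastic dice cup, mouth up, 74 mm across, 90 mm high; origin below its middle. Opposite another notch. Not to be moved.
- tealight: Loose round glass tealight holder, 72 mm across, 62 mm high; origin below its middle. Opposite another notch. Not to be moved.
- mug: White mug, 80 mm across, 95 mm high, handle towards its +y; origin below its middle. Not to be moved.
- remote: Remote control lying flat, 170 (its x) x 44 x 18 mm, to the left of the slider; origin below its middle. Not to be moved.
- gamepad: Game controller, about 105 x 155 x 46 mm, origin below its middle. Not to be moved.
- die0: Die, 16 mm cube, between the slider and the three small objects. Not to be moved.
- die1: Die, 16 mm cube, likewise.

How it is judged:
By the outcome, as a careful person would: the job done as asked, in the order asked, and still so for the second after the job is handed in, while the arm keeps its last pose, push and grip.
It also fails if it takes over 48 s, if anything falls off the work surface, if the arm or the gripper's body presses on something with over 40 N, if the wrist force passes 120 N, or if a joint passes its speed limit or range.

### The arm

A 6-joint arm with a two-finger parallel gripper is mounted at the origin on the work surface. World frame = base frame: x ahead of the robot, y to its left, z up, the work surface at z = 0. Lengths are in m, angles in degrees, forces in N, time in s.
With the tool pointing down it reaches from about 0.25 to 0.725 m from the base axis. Payload 9.7 kg.
Tool frame: the origin (TCP) lies midway between the tips of the shut fingers; the grasp point (between the pads) lies bot.grasp_offset behind it (bot.grasp_offset is the distance from the TCP to the grasp point, in m); x points along the fingers, y is the direction in which the jaws open and shut, and the axes are right-handed (so a half turn about x gives the same grasp; the last joint's range is limited). The gripper opens to 85 mm and grips with 20 to 120 N. Pads are 22 mm wide; open, the fingers measure 114 mm over their backs; the gripper's body (76 mm by 85 mm) begins 54 mm behind the grasp point. The pads swing forward as they close: fully open they stand 13 mm farther back than shut.
Start: joints at [-72.938, 4.979, 10.078, 95.1, 0, 90], TCP at [0.161, -0.526, 0.231] pointing down, gripper open.
Joint ranges: [-179.16, 179.16], [-48.56, 103.87], [-65.8, 70.77], [-126.05, 130.52], [-82.76, 87.17], [-180, 180]. Speed limits (degrees/s): [127.2, 127.2, 147.25, 180, 180, 180].

### API

Orientations are given as [roll, pitch, yaw] about the fixed x, y, z axes, in that order (R = Rz(yaw) Ry(pitch) Rx(roll)).
In Python, from workcell import status, camera, bot gives the robot as it stands.
- The arm moves only by the shell command python3 -m jog 'ROWS' [OPENING] [FORCE]. ROWS is text: rows parted by semicolons, each of 4 numbers parted by spaces: the shift along the tool's x, y, z in mm, then the turn about the tool's x in degrees. A call has exactly 8 rows; each row is the pose to reach, as a shift and turn from the pose commanded when the call began, along the tool's axes at that moment; what a row does not reach only later rows make up. A row lasts 1/8 s, in which the tool goes at most 62.5 mm and 10.7 degrees, less where a joint would pass 70% of its speed; a pose out of reach is approached as far as the arm can. A call with a gripper value outside its range is refused whole. OPENING is the opening, from 0 (shut) to 1 (fully open), set as the call begins (- or left out, the last holds). The fingers move at their own pace and stop on an object; FORCE is the grip in N (left out, the last holds). Time passes only in rows, so rows that repeat a pose let the fingers close, or fill a call up. It gives the time, the measured TCP pose, the force and the opening at its end, in the units of the state.
- status.get_obs(): the state, without advancing time (a new reading comes with each control period).
- camera(name): name is "side" or "top"; returns a dict with "color" (480x640x3 uint8, red, green, blue), "vfov" (degrees; the focal length in pixels is half the picture's height over the tangent of half this angle, whatever the lens; pixels are square), "cx", "cy" (the principal point, pixels), "D" ([k1, k2, p1, p2, k3] as OpenCV has them; the pictures are not rectified), "rvec" (rotation vector, rad) and "tvec" (3), from world to camera coordinates, as OpenCV has them. Camera axes: x right, y down, z forward; pixel columns grow to the right and rows downward; lengths in m; the calibration is good to about 2 mm. A picture is of the moment at which its call begins. There is no depth.
- bot.job_done(): hands the job in, once; it reports no verdict.
The state is a dict: "time": time; "q": joint angles; "qd": joint speeds; "joint_efforts": joint torques, N m; "ee_pos": TCP position; "tcp_rot": TCP orientation; "wrist_force": force on the tool from outside, world axes, zero at the start; "torque": the same for the moment, N m; "opening": finger opening in m.
Only numpy, scipy, OpenCV 4.12 (cv2) and the standard library are available. Lean on these libraries where they do the work, as an engineer would, in place of code of your own. Each camera call takes 0.05 s, during which the arm holds its last target. There are 200 camera calls.

## Working session

There is one attempt and no reset: what is moved stays moved. The work goes in short steps, Python scripts to look and compute and a shell command to move; the robot and the scene stay as the last step left them, time stands still between calls to the robot, and variables do not carry over. Pictures are saved under pics/ and viewed, about 8 in all and at most 12, crops included, and the job is handed in when it is done.

```bash
mkdir -p pics; ls; cat > h.py <<'E'
import numpy as np, cv2
from workcell import status, camera, bot
def cal(c):
    h=c["color"].shape[0]; f=h/2/np.tan(np.radians(c["vfov"])/2)
    return np.array([[f,0,c["cx"]],[0,f,c["cy"]],[0,0,1]]),np.array(c["D"],float)
def ray(c,px):
    K,D=cal(c); p=cv2.undistortPoints(np.array(px,float).reshape(-1,1,2),K,D)[:,0]
    R=cv2.Rodrigues(np.array(c["rvec"],float))[0]; o=-R.T@np.array(c["tvec"],float).ravel()
    return o,np.c_[p,np.ones(len(p))]@R
def onz(c,px,z):
    o,d=ray(c,px); return o+d*((z-o[2])/d[:,2])[:,None]
def proj(c,P):
    K,D=cal(c); return cv2.projectPoints(np.array(P,float).reshape(-1,1,3),np.array(c["rvec"],float),np.array(c["tvec"],float),K,D)[0][:,0]
E
python3 - <<'E'
from h import *
import pickle
for n in("top","side"):
    c=camera(n); pickle.dump(c,open(n+"0.pkl","wb")); cv2.imwrite(f"pics/{n}0.png",c["color"][...,::-1])
    print(n,c["vfov"],c["D"],ray(c,[[320,240]]))
print(status.get_obs(),bot.grasp_offset)
E
```

```text
pics
top 52.48762045197994 [-0.1137225  0.         0.         0.         0.       ] (array([0.46444399, 0.01170114, 1.37233354]), array([[ 0.07429761, -0.00597465, -0.99723715]]))
side 44.53324913515419 [-0.09760518  0.          0.          0.          0.        ] (array([0.49104296, 1.00651337, 1.00585165]), array([[ 0.0506552 , -0.74539949, -0.66474435]]))
{'time': 0.1, 'q': array([-7.29380176e+01,  5.00959827e+00,  1.00396202e+01,  9.51000700e+01,
        1.74197257e-03,  9.00017648e+01]), 'qd': array([-0.11021716, -0.00589044,  0.08357486, -0.00746575, -0.11948976,
       -0.0137369 ]), 'joint_efforts': array([ 1.70621977e-03, -5.21564519e+01,  4.65654302e+01,  1.59574079e-02,
        1.95761927e-04, -1.47291433e-05]), 'ee_pos': array([ 0.16132184, -0.52559604,  0.23064375]), 'tcp_rot': array([-91.42278597,  89.92993026, 105.63743053]), 'wrist_force': array([-0.4823667 , -0.25356791, -0.43456949]), 'torque': array([-0.02417026, -0.05637837,  0.00089554]), 'opening': 0.08535517174671313} 0.0187
```

View pics/top0.png

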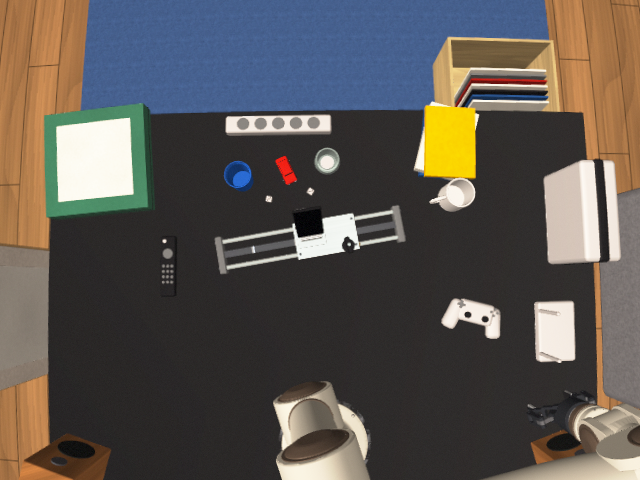

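View pics/side0.png

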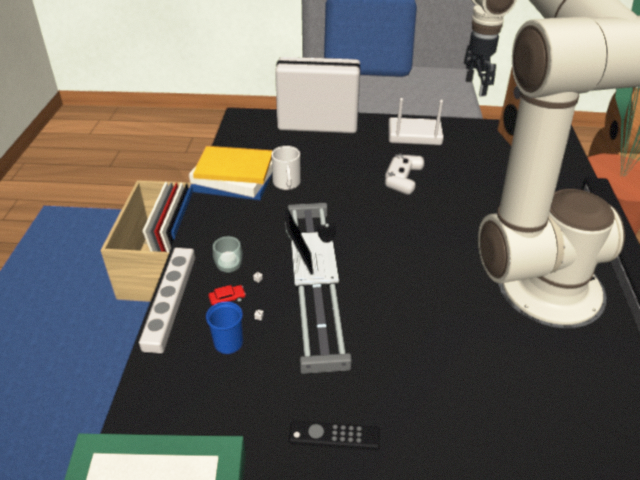

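The red car (286,170) lies opposite the middle notch. The cup (238,175) is opposite the left notch and the tealight (327,160) opposite the right one. The knob is at about (348,244). I'll measure it on enlarged crops.

```bash
python3 - <<'E'
from h import *
import pickle
a=pickle.load(open("top0.pkl","rb"));b=pickle.load(open("side0.pkl","rb"))
A=cv2.resize(a["color"][195:285,205:415],None,fx=3.8,fy=3.8,interpolation=cv2.INTER_CUBIC)
B=cv2.resize(b["color"][195:380,270:370],None,fx=3.2,fy=3.2,interpolation=cv2.INTER_CUBIC)
cv2.imwrite("pics/cA.png",A[...,::-1]);cv2.imwrite("pics/cB.png",B[...,::-1])
for n,c in(("top",a),("side",b)):
    I=c["color"].astype(int); m=((I[...,0]>150)&(I[...,1]<60)&(I[...,2]<60)).astype(np.uint8)
    if n=="top": m[:140]=0;m[200:]=0
    else: m[:280]=0;m[310:]=0; m[:,:200]=0;m[:,260:]=0
    ys,xs=np.nonzero(m); print(n,len(xs),xs.mean(),ys.mean(),onz(c,[[xs.mean(),ys.mean()]],.018))
E
```

```text
top 302 285.5198675496689 169.7317880794702 [[0.7659156  0.09846346 0.018     ]]
side 408 226.0906862745098 293.546568627451 [[0.76828299 0.10124872 0.018     ]]
```

View pics/cA.png

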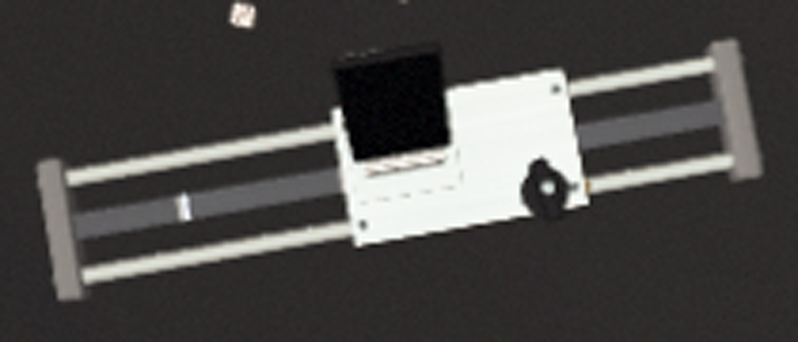

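View pics/cB.png

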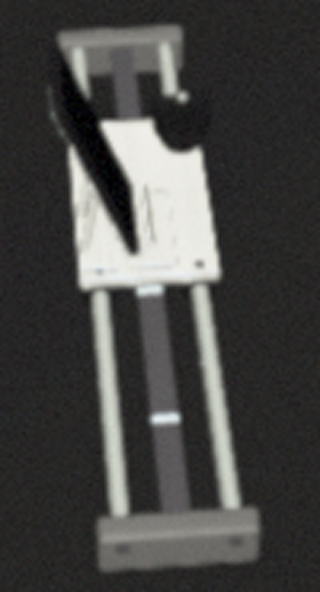

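```bash
python3 - <<'E'
from h import *
import pickle
a=pickle.load(open("top0.pkl","rb"));b=pickle.load(open("side0.pkl","rb"))
fa=lambda p:(np.array(p,float)+.5)/3.8-.5+[205,195]
fb=lambda p:(np.array(p,float)+.5)/3.2-.5+[270,195]
np.set_printoptions(precision=4,suppress=True)
L=onz(a,fa([[38,163],[60,158],[60,298],[84,295]]),.04); Rr=onz(a,fa([[710,43],[735,40],[737,180],[762,175]]),.04)
l,r=L.mean(0),Rr.mean(0); o=(l+r)/2; uy=(l-r)/np.linalg.norm(l-r); ux=np.array([uy[1],-uy[0],0])
print("brackets",l,r,np.linalg.norm(l-r),"mid",o,"yaw",np.degrees(np.arctan2(-uy[0],uy[1])))
rf=lambda P:np.c_[(P-o)@ux,(P-o)@uy]
print("n160 top",rf(onz(a,fa([[183,207]]),.034)))
print("side n40,n160",rf(onz(b,fb([[150,288],[165,418]]),.034)))
print("plate",rf(onz(a,fa([[332,112],[565,70],[588,205],[356,246]]),.05)))
print("plate side near corners",rf(onz(b,fb([[85,280],[219,270]]),.05)))
for z in(.087,.096,.1): print("knob",z,onz(a,fa([[546,187]]),z),rf(onz(a,fa([[546,187]]),z)),onz(b,fb([[182,97]]),z),rf(onz(b,fb([[182,97]]),z)))
print("car",rf(np.array([[.766,.0985,0],[.768,.101,0]])))
I=a["color"]
# plate white, mask
m=(I.min(2)>200).astype(np.uint8); m[:200]=0;m[275:]=0;m[:,:285]=0;m[:,375:]=0
ys,xs=np.nonzero(m);print(len(xs),xs.min(),xs.max(),ys.min(),ys.max())
K=cv2.resize(a["color"][225:260,330:368],None,fx=16,fy=16,interpolation=cv2.INTER_CUBIC);K=cv2.convertScaleAbs(K,alpha=1.6,beta=10)
S=cv2.resize(b["color"][215:250,308:346],None,fx=16,fy=16,interpolation=cv2.INTER_CUBIC);S=cv2.convertScaleAbs(S,alpha=1.6,beta=10)
cv2.imwrite("pics/kn.png",cv2.resize(np.hstack([K,S]),None,fx=.65,fy=.65)[...,::-1])
E
```

```text
brackets [0.5267 0.2776 0.04  ] [ 0.6069 -0.2133  0.04  ] 0.4973796977608178 mid [0.5668 0.0321 0.04  ] yaw 9.277140806002778
n160 top [[0.0003 0.1592]]
side n40,n160 [[0.0013 0.0395]
 [0.0015 0.1609]]
plate [[ 0.0478  0.0404]
 [ 0.0487 -0.1301]
 [-0.0501 -0.1289]
 [-0.05    0.0398]]
plate side near corners [[ 0.0479  0.0433]
 [-0.0479  0.0412]]
knob 0.087 [[ 0.549  -0.0708  0.087 ]] [[-0.0341 -0.0988]] [[ 0.5493 -0.0799  0.087 ]] [[-0.0353 -0.1077]]
knob 0.096 [[ 0.5484 -0.0703  0.096 ]] [[-0.0346 -0.0981]] [[ 0.5487 -0.0692  0.096 ]] [[-0.0342 -0.0971]]
knob 0.1 [[ 0.5482 -0.07    0.1   ]] [[-0.0348 -0.0978]] [[ 0.5485 -0.0645  0.1   ]] [[-0.0337 -0.0924]]
car [[0.2073 0.0334]
 [0.2097 0.0355]]
1692 285 374 214 259
```

View pics/kn.png

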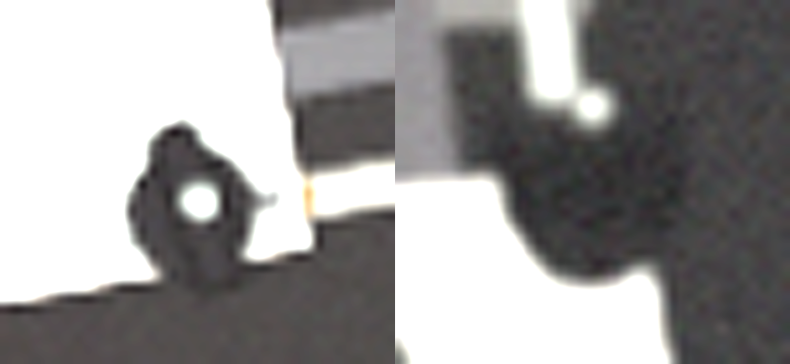

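```bash
cat > plan.py <<'E'
from h import *
from scipy.spatial.transform import Rotation as Ro
import sys
np.set_printoptions(precision=2,suppress=True)
def axes():
    s=status.get_obs(); R=Ro.from_euler("xyz",s["tcp_rot"],degrees=True).as_matrix(); return s,R
def plan(P,jaw):  # target TCP (m), jaw yaw deg -> tool shift mm, turn deg
    s,R=axes(); d=R.T@(np.array(P)-s["ee_pos"])*1000
    y=np.degrees(np.arctan2(R[1,1],R[0,1])); t=(jaw-y+90)%180-90
    print("t",s["time"],"q",s["q"],"pos",s["ee_pos"]*1000,"F",s["wrist_force"],"Tq",s["torque"],"open",s["opening"])
    print("toolx",R[:,0],"jaw yaw",y,"shift",d,"turn about x",-t,"(or +-180)")
E
python3 -c "
from plan import *
plan([.548,-.0705,.231],106.3)"
```

```text
t 0.1 q [-72.94   5.01  10.04  95.1    0.    90.  ] pos [ 161.32 -525.6   230.64] F [-0.48 -0.25 -0.43] Tq [-0.02 -0.06  0.  ] open 0.08535517174671313
toolx [-0.  0. -1.] jaw yaw -72.93978243106818 shift [   0.05 -321.63 -503.18] turn about x 0.7602175689318074 (or +-180)
```

```bash
python3 -m jog '0 -20 -30 0; 0 -52 -81 0; 0 -84 -131 0; 0 -116 -181 0; 0 -148 -231 0; 0 -180 -281 0; 0 -212 -331 0; 0 -244 -381 0' 0.6 30; python3 -m jog '0 -30 -47 0.8; 0 -55 -87 0.8; 0 -70 -109 0.8; 0 -77 -120 0.8; 0 -78 -122 0.8; 0 -78 -122 0.8; 0 -78 -122 0.8; 0 -78 -122 0.8'; python3 -c "
from plan import *
plan([.548,-.0705,.068],106.3)
import pickle
for n in('top','side'):
    c=camera(n);cv2.imwrite('pics/'+n+'1.png',c['color'][...,::-1])
a=cv2.imread('pics/top1.png')[150:290,230:420];b=cv2.imread('pics/side1.png')[120:310,230:420]
cv2.imwrite('pics/v1.png',np.hstack([cv2.resize(a,None,fx=2.1,fy=2.1),cv2.resize(b,(400,294))[:, :]]))
"
```

```text
time: 1.1
ee_pos: [0.4549, -0.179, 0.2311]
tcp_rot: [3.9, 90.0, -159.0]
wrist_force: [1.2, -1.6, -0.3]
opening: 0.0515
time: 2.1
ee_pos: [0.5475, -0.071, 0.2315]
tcp_rot: [152.2, 90.0, -11.6]
wrist_force: [-0.7, -0.7, -0.1]
opening: 0.0512
t 2.1 q [ -7.39   5.25  10.4   95.12  -0.   156.41] pos [547.49 -70.97 231.52] F [-0.66 -0.74 -0.13] Tq [-0.02 -0.03 -0.04] open 0.05116487168037093
toolx [ 0. -0. -1.] jaw yaw -73.79083302624973 shift [163.52  -0.34  -0.57] turn about x -0.09083302624969747 (or +-180)
```

View pics/v1.png

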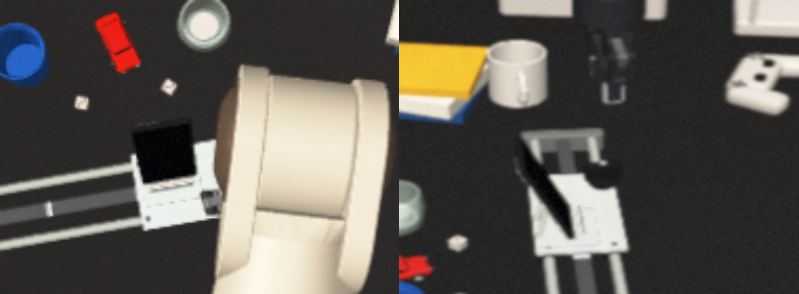

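The gripper hangs above the knob, with its fingers at crop (612,95) over the knob at (603,172). Descending now.

```bash
python3 -m jog '30 0 0 0; 70 0 0 0; 105 0 0 0; 130 0 0 0; 145 0 0 0; 155 0 0 0; 162 0 0 0; 163 0 0 0' ; python3 -m jog '0 0 0 0; 0 0 0 0; 0 0 0 0; 0 0 0 0; 0 0 0 0; 0 0 0 0; 0 0 0 0; 0 0 0 0' 0 40; python3 -c "
from plan import *
plan([.548,-.0705,.068],106.3)
c=camera('side');cv2.imwrite('pics/s2.png',cv2.resize(c['color'][150:320,230:400,::-1],None,fx=3.4,fy=3.4))"
```

```text
time: 3.2
ee_pos: [0.5479, -0.0704, 0.0684]
tcp_rot: [146.8, 90.0, -16.9]
wrist_force: [-0.1, -0.4, 0.8]
opening: 0.0511
time: 4.2
ee_pos: [0.5481, -0.0707, 0.0689]
tcp_rot: [135.6, 89.9, -28.2]
wrist_force: [-0.3, -3.7, 5.3]
opening: 0.0122
t 4.2 q [ -7.33   5.23  -7.61  77.09  -0.03 156.41] pos [548.12 -70.67  68.9 ] F [-0.33 -3.72  5.31] Tq [-0.67  0.01  0.18] open 0.012181056835036747
toolx [ 0. -0. -1.] jaw yaw -73.74504133945136 shift [ 0.9  -0.2   0.07] turn about x -0.04504133945135891 (or +-180)
```

View pics/s2.png

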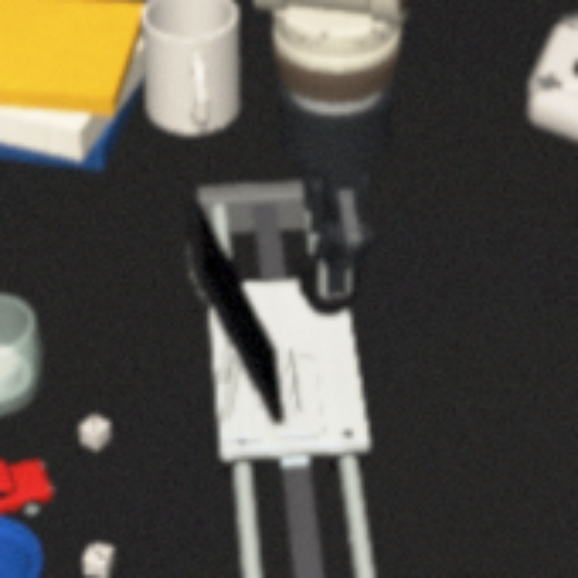

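```bash
python3 -m jog '-1 0 0 -4; -1 0 0 -9; -1 0 0 -14; -1 0 0 -19; -1 0 0 -24; -1 0 0 -28; -1 0 0 -30; -1 0 0 -30' - 50;  python3 -c "
from plan import *
plan([.548,-.0705,.068],106.3)"
```

```text
time: 5.25
ee_pos: [0.5484, -0.0712, 0.0689]
tcp_rot: [74.6, 89.9, -59.2]
wrist_force: [3.6, -6.2, -3.4]
opening: 0.0117
t 5.25 q [ -7.36   5.28  -7.57  77.09  -0.08 126.39] pos [548.35 -71.19  68.86] F [ 3.6  -6.21 -3.38] Tq [-1.16 -0.94  0.1 ] open 0.011749639564967438
toolx [ 0. -0. -1.] jaw yaw -43.750331306774875 shift [ 0.86 -0.74 -0.25] turn about x 29.949668693225135 (or +-180)
```

```bash
python3 -m jog '0 0 0 -4; 0 0 0 -9; 0 0 0 -14; 0 0 0 -19; 0 0 0 -24; 0 0 0 -28; 0 0 0 -30; 0 0 0 -30';  python3 -c "
from plan import *
plan([.548,-.0705,.068],106.3)
s,R=axes(); print('shift per mm rail y:',R.T@[-.1612,.9869,0],'railx',R.T@[.9869,.1612,0])
c=camera('side');cv2.imwrite('pics/s3.png',cv2.resize(c['color'][150:320,230:400,::-1],None,fx=3.4,fy=3.4))"
```

```text
time: 6.25
ee_pos: [0.5489, -0.0703, 0.0689]
tcp_rot: [108.4, 89.9, 4.7]
wrist_force: [8.0, -1.5, -4.8]
opening: 0.0121
t 6.25 q [-7.31  5.29 -7.56 77.04  0.02 96.4 ] pos [548.92 -70.33  68.88] F [ 7.96 -1.49 -4.76] Tq [-0.39 -1.63  0.06] open 0.012100015368597046
toolx [ 0.  0. -1.] jaw yaw -13.709903571032692 shift [ 0.87 -0.86  0.39] turn about x 59.99009642896732 (or +-180)
shift per mm rail y: [-0.   -0.39 -0.92] railx [ 0.    0.92 -0.39]
```

View pics/s3.png

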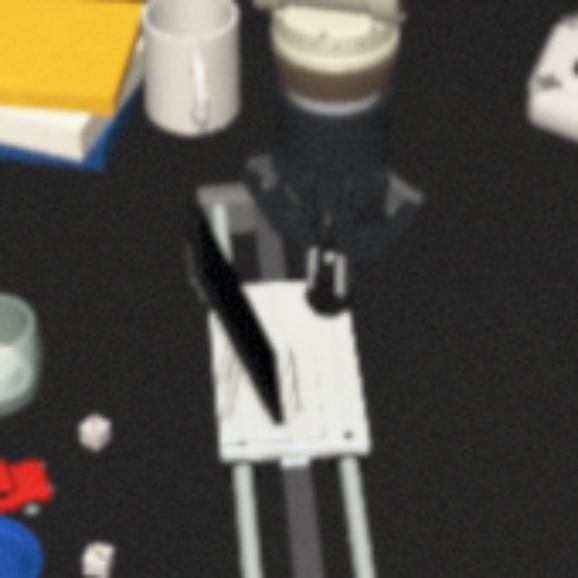

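Wing turned to about 67° (1.17 rad). I'll slide towards the notch and relieve about 0.7 mm of side load.

```bash
cat >> plan.py <<'E'
o=np.array([.5668,.0321]);ux=np.array([.9869,.1612]);uy=np.array([-.1612,.9869])
def rep():
    s,R=axes(); p=s["ee_pos"][:2]-o; F=s["wrist_force"][:2]
    print("t",s["time"],"knob rail xy mm",p@ux*1e3,p@uy*1e3,"car y",p@uy*1e3+95,"F rail x,y",F@ux,F@uy,"Fz",s["wrist_force"][2],"Tz",s["torque"][2],"open",s["opening"],"uy in tool",R.T@[*uy,0],"qd",abs(s["qd"]).max())
E
python3 -c "
from plan import *
rep()"; python3 -m jog '0 0.6 -0.3 0; 0.5 -1 -4 0; 0.5 -3 -9 0; 0.5 -6 -15 0; 0.5 -9 -22 0; 0.5 -12 -29 0; 0.5 -12.7 -31.5 0; 0.5 -12.7 -31.5 0' - 70; python3 -c "
from plan import *
rep()
c=camera('side');cv2.imwrite('pics/s4.png',cv2.resize(c['color'][150:320,230:400,::-1],None,fx=3.4,fy=3.4))"
```

```text
t 6.3 knob rail xy mm -34.151426751481296 -98.20269382732538 car y -3.202693827325376 F rail x,y 7.211378231904138 -3.451040557934682 Fz -5.178423729372735 Tz 0.09718010918841691 open 0.012065256175648856 uy in tool [-0.   -0.39 -0.92] qd 0.2170826276933172
time: 7.3
ee_pos: [0.5434, -0.0363, 0.0689]
tcp_rot: [144.2, 89.9, 40.5]
wrist_force: [5.2, 1.3, 0.7]
opening: 0.0117
t 7.3 knob rail xy mm -34.17124401304692 -63.7568482493822 car y 31.2431517506178 F rail x,y 5.3634039757118765 0.4683588292773409 Fz 0.6942263871509575 Tz 0.04172757308285301 open 0.011700498322725886 uy in tool [ 0.   -0.39 -0.92] qd 0.36673196964154153
```

View pics/s4.png

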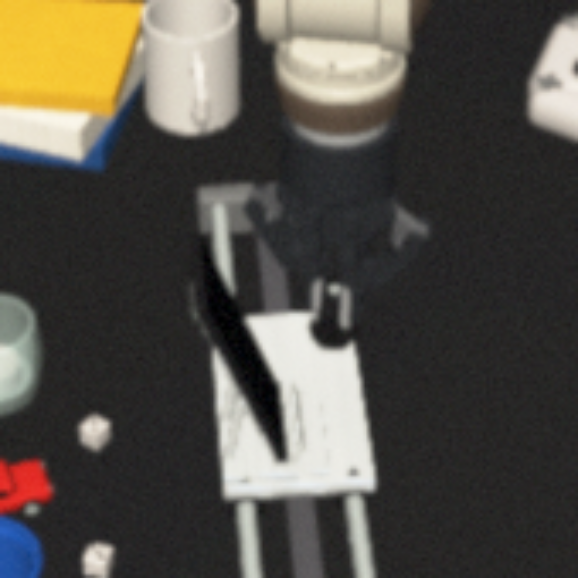

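The carriage slid with the gripper, so the clamp is loose. Next I step through the notch and read the force.

```bash
python3 -m jog '0 -0.4 -0.9 0; 0 -0.8 -1.8 0; 0 -1.2 -2.8 0; 0 -1.2 -2.8 0; 0 -1.6 -3.7 0; 0 -1.6 -3.7 0; 0 -1.6 -3.7 0; 0 -1.6 -3.7 0' >/dev/null; python3 -c "
from plan import *
rep()";for i in 1 ; do python3 -m jog '0 -0.4 -0.9 0; 0 -0.4 -0.9 0; 0 -0.4 -0.9 0; 0 -0.4 -0.9 0; 0 -0.6 -1.4 0; 0 -0.6 -1.4 0; 0 -0.6 -1.4 0; 0 -0.6 -1.4 0' >/dev/null;python3 -c "
from plan import *
rep()";python3 -m jog '0 -0.4 -0.9 0; 0 -0.4 -0.9 0; 0 -0.4 -0.9 0; 0 -0.4 -0.9 0; 0 -0.6 -1.4 0; 0 -0.6 -1.4 0; 0 -0.6 -1.4 0; 0 -0.6 -1.4 0' >/dev/null;python3 -c "
from plan import *
rep()";done
```

```text
t 8.35 knob rail xy mm -34.217885649547824 -59.86038185335591 car y 35.13961814664409 F rail x,y 5.612685938013263 0.8314621803441056 Fz -1.092569494638863 Tz 0.027115462947954534 open 0.011692693883527734 uy in tool [ 0.   -0.39 -0.92] qd 0.07533161385409673
t 9.35 knob rail xy mm -34.21593401310772 -58.16121742159046 car y 36.83878257840954 F rail x,y 4.969994440293969 1.54372278168522 Fz 0.9710693949167373 Tz 0.06259828374353507 open 0.011653411176836909 uy in tool [ 0.   -0.39 -0.92] qd 0.06933966766459326
t 10.35 knob rail xy mm -34.20852234621867 -56.64324928902081 car y 38.35675071097919 F rail x,y 5.190427128217112 1.5634500880228266 Fz -0.1822097828080978 Tz 0.04130608861032764 open 0.011754008081070605 uy in tool [ 0.   -0.39 -0.92] qd 0.06252957006104143
```

```bash
cat >> plan.py <<'E'
def avg(n=4):
    L=[]
    for i in range(n):
        s=status.get_obs(); p=s["ee_pos"][:2]-o; F=s["wrist_force"][:2]; L.append([p@uy*1e3+95,F@ux,F@uy]); camera("side")
    print("t",s["time"],"car y, Fx, Fy",np.mean(L,0),"sd",np.std(L,0))
E
python3 -c "
from plan import *
avg()"
python3 -m jog '0 -0.4 -0.9 0; 0 -0.4 -0.9 0; 0 -0.4 -0.9 0; 0 -0.4 -0.9 0; 0 -0.6 -1.4 0; 0 -0.6 -1.4 0; 0 -0.6 -1.4 0; 0 -0.6 -1.4 0' >/dev/null;python3 -c "
from plan import *
avg()"
python3 -m jog '0 -0.4 -0.9 0; 0 -0.4 -0.9 0; 0 -0.4 -0.9 0; 0 -0.4 -0.9 0; 0 -0.6 -1.4 0; 0 -0.6 -1.4 0; 0 -0.6 -1.4 0; 0 -0.6 -1.4 0' >/dev/null;python3 -c "
from plan import *
avg()"
python3 -m jog '0 -0.4 -0.9 0; 0 -0.4 -0.9 0; 0 -0.4 -0.9 0; 0 -0.4 -0.9 0; 0 -0.6 -1.4 0; 0 -0.6 -1.4 0; 0 -0.6 -1.4 0; 0 -0.6 -1.4 0' >/dev/null;python3 -c "
from plan import *
avg()"
```

```text
t 10.5 car y, Fx, Fy [38.36  5.66  1.62] sd [0.01 0.38 0.81]
t 11.7 car y, Fx, Fy [39.11  5.52 -3.13] sd [0.01 0.73 0.19]
t 12.9 car y, Fx, Fy [40.2   5.64 -5.2 ] sd [0.   0.52 0.33]
t 14.1 car y, Fx, Fy [41.9   5.58 -4.43] sd [0.   0.18 0.13]
```

The force reverses at tool-y of about 38.7, which marks the notch centre. I'll scan back to bracket it.

```bash
python3 -m jog '0 0.4 0.9 0; 0 0.4 0.9 0; 0 0.4 0.9 0; 0 0.4 0.9 0; 0 0.6 1.4 0; 0 0.6 1.4 0; 0 0.6 1.4 0; 0 0.6 1.4 0' >/dev/null;python3 -c "
from plan import *
avg()"
python3 -m jog '0 0.4 0.9 0; 0 0.4 0.9 0; 0 0.4 0.9 0; 0 0.4 0.9 0; 0 0.6 1.4 0; 0 0.6 1.4 0; 0 0.6 1.4 0; 0 0.6 1.4 0' >/dev/null;python3 -c "
from plan import *
avg()"
python3 -m jog '0 0.4 0.9 0; 0 0.4 0.9 0; 0 0.4 0.9 0; 0 0.4 0.9 0; 0 0.4 0.9 0; 0 0.4 0.9 0; 0 0.4 0.9 0; 0 0.4 0.9 0' >/dev/null;python3 -c "
from plan import *
avg()
c=camera('side');cv2.imwrite('pics/s5.png',c['color'][...,::-1])
I=c['color'].astype(int)
B=cv2.resize(c['color'][270:380,280:370],None,fx=6.4,fy=5.4,interpolation=cv2.INTER_CUBIC)
cv2.imwrite('pics/s5c.png',B[...,::-1])"
```

```text
t 15.3 car y, Fx, Fy [40.86  5.84 -1.52] sd [0.01 0.54 0.34]
t 16.5 car y, Fx, Fy [39.33  5.71 -1.45] sd [0.02 0.37 0.1 ]
t 17.7 car y, Fx, Fy [38.77  5.83  0.61] sd [0.01 0.18 0.26]
```

View pics/s5c.png

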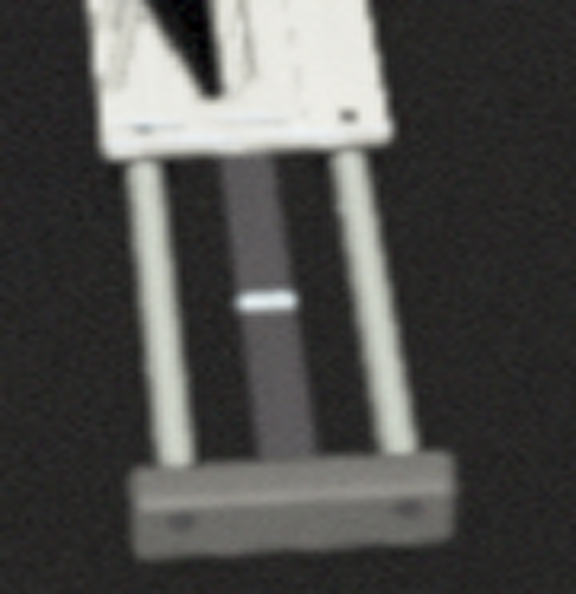

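```bash
python3 -m jog '0 0.1 0.2 0; 0 0.1 0.2 0; 0 0.1 0.2 0; 0 0.1 0.2 0; 0 0.1 0.2 0; 0 0.1 0.2 0; 0 0.1 0.2 0; 0 0.1 0.2 0' >/dev/null;python3 -c "
from plan import *
avg(); rep()
c=camera('side')
f=lambda p:(np.array(p,float)+.5)/[6.4,5.4]-.5+[280,270]
P=onz(c,f([[266,300]]),.034)[:,:2]-o;print('n160',P@ux*1e3,P@uy*1e3)
for p,z in(([250,133],.05),([105,137],.05),([390,126],.05),([250,155],.04)):
    P=onz(c,f([p]),z)[:,:2]-o;print('edge',z,P@ux*1e3,P@uy*1e3)
cv2.imwrite('pics/fin.png',cv2.resize(c['color'][140:370,180:400,::-1],None,fx=2.6,fy=2.6))
"
```

```text
t 18.95 car y, Fx, Fy [38.73  5.42  2.18] sd [0.01 0.48 0.55]
t 19.0 knob rail xy mm -34.18554801594658 -56.27086810683992 car y 38.72913189316008 F rail x,y 5.496894831674661 1.2701534754301886 Fz 0.711557042624736 Tz 0.004754442858859751 open 0.011689073294745004 uy in tool [ 0.   -0.39 -0.92] qd 0.08454804630196454
n160 [1.58] [160.52]
edge 0.05 [0.45] [84.69]
edge 0.05 [50.77] [82.82]
edge 0.05 [-48.47] [84.79]
edge 0.04 [0.67] [87.74]
```

View pics/fin.png

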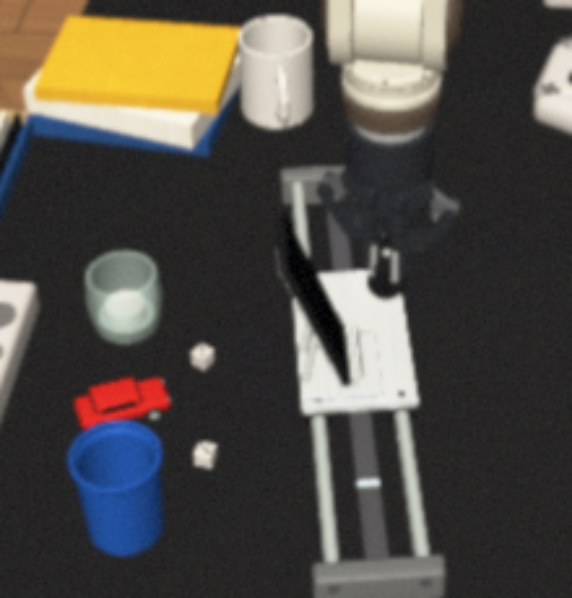

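```bash
python3 -c "
from plan import *
rep(); bot.job_done()"
```

```text
t 19.05 knob rail xy mm -34.219805325108005 -56.264880249186966 car y 38.735119750813034 F rail x,y 6.080836118360834 2.2591897994664247 Fz 0.18503915605494126 Tz -0.013824544106282397 open 0.011963724228023276 uy in tool [ 0.   -0.39 -0.92] qd 0.12771905335162717
the job is handed in; nothing more can be done
```

I loosened the clamp and slid the carriage to the middle click stop, rail y = +40 mm, opposite the toy car. I handed the job in at 19 s, with the gripper still holding the knob and the arm still.

- **Clamp:** I turned the wing 60° to about 1.17 rad, judging by the angle of the gripped wing. The carriage then slid freely.
- **Force check:** I went about 3 mm past the notch and came back. Going forward the force rose to about 5 N past the middle. It changed sign at about the same place both ways, and at the end it was about 2 N, which is the normal drag. That fits the ball sitting in the middle of the notch.
- **Position check:** The side camera put the front edge of the plate at rail y of about 84.7 mm, which means the carriage is at about 39.7 mm (±1.5 mm).
- **Disagreement:** The gripper's own position works out to 38.7 mm. That 1.3 mm difference from the notch is within the calibration error and the uncertainty of where the fingers sit on the wing, so I relied on the force reading.
- **Side load:** A steady sideways force of about 5.5 N remains across the rods. I left it because it is small.
- **Other objects:** Those in the last picture look unmoved, though I did not measure them again. The remote and most of the gamepad are outside that picture.

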